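# Refit the grinder's burr carrier on its key

## Task

The grinder has just been cleaned: pick up the burr carrier from the mat by its grip bar and put it into the grinder's mouth. Resting it lightly on the hidden key, turn it to feel for the angle at which its notch drops over the key, let it down fully home with its flange flat on the collar's rim, and let go. Do not force it, and leave the other things on the counter where they are.

Things in the scene. Friction and masses are not known exactly. Their poses are not given: they have to be found in the camera images.
- carrier_centre (a point): centre, half-way up, of the loose aluminium burr carrier: 56 mm tall, about 220 g, standing upright on the mat at first. From the bottom up: round skirt 62 mm wide, 14 mm high; round flange 80 mm wide, 6 mm thick; upright grip bar 16 mm thick (its x), 50 mm long (its y), from 8 mm below to 28 mm above this point. z is up.
- carrier: the same carrier; origin at the centre of its underside (28 mm below its centre point), same axes.
- notch (a point): the carrier's one notch, at its -x side; this point lies in the notch at the underside, 27 mm from the carrier's axis. Cut in the skirt's rim: 11 mm wide, 7 mm deep radially, open below and 14 mm high up to the flange. A tab 8 mm wide stands 8 mm out from the flange's rim right above it, level with the flange. Axes as the carrier's.
- mouth (a point): centre of the grinder's round open mouth, at the rim of its dark collar, 190 mm above the counter: collar 94 mm wide, bore 66 mm wide and 21 mm deep, vertical. z up; the grinder's front faces this frame's -x. Fully home, the carrier's flange lies on the rim and its centre is 14 mm above this point. Keep pressing light, 5 to 10 N; 40 N between carrier and grinder is too much.
- ring (a point): on the bore's axis, 7 mm below the rim, at the height of the flat top of the one key in the bore: 8 mm wide, standing 7 mm in from the wall. It belongs to the stiff setting ring (yields only to about 3 N m) and stands at an unmeasured angle: 0.15 to 1.5 rad anticlockwise, seen from above, from the front. This frame's axes are the grinder's, not the key's.
- grinder: compact white burr grinder, fixed, 170 x 130 x 165 mm (x, y, z) plus the 25 mm collar; origin under its centre, below the mouth; front (drawer, dial) to -x. Off the key, the carrier's skirt stops on the key's top, flange 7 mm above the rim; with the notch over the key (within about 0.05 rad) it sinks freely home. It can go home in no other way.
- mat: black rubber mat fixed on the counter, 240 x 180 x 4 mm; origin under its centre.
- pitcher: steel milk pitcher, 84 mm wide, 100 mm tall, standing; origin under its centre. A bystander. Its handle is at its +y side.
- cup: white ceramic cup, 68 mm wide, 60 mm tall; origin under its centre. A bystander. Its handle is at its +y side.
- tamper: dark steel tamper, 58 mm wide, 84 mm tall, standing on its face; origin under its centre. A bystander.
- jar: amber glass jar with steel cap, 80 mm wide, 110 mm tall; origin under its centre. A bystander.
- bowl: blue ceramic bowl, 100 mm wide, 45 mm tall; origin under its centre. A bystander.
- brush: cleaning brush, 150 mm long, lying on the mat beside the carrier; origin under its middle. A bystander.
- screw_dish: small steel dish, 44 mm wide, 16 mm tall, on the mat beside the carrier; origin under its centre. A bystander.
Mind the look-alikes: they are no part of the job. What is shaped like the carrier but turquoise is not meant. Of the things that look like the grinder, the largest one is meant.

How it is judged (in metres and radians):
On the way:
1. the carrier is lifted clear of the mat and carried above the rim height of the grinder (z of carrier_centre in the frame of mouth above 0.03 m), for 0.2 s.
At the end, for the whole second after the job is handed in: The carrier is in the grinder's mouth with its notch over the key and its flange down on the collar's rim (its centre 11 to 16.5 mm above the mouth point, within 5 mm of the bore's axis, upright within 0.06 rad), at rest and let go (z of carrier_centre in the frame of mouth between 0.011 and 0.0165 m and horizontal distance between carrier_centre and mouth below 0.005 m and angle between carrier_centre's own z axis and vertical below 0.06 rad and linear speed of carrier below 0.01 m/s and contact force between carrier and grinder above 0.5 N); the robot touches nothing.
It fails at once if the carrier is forced against the grinder (more than 40 N between them) (contact force between carrier and grinder above 40 N).
It fails at once if a bystander (pitcher, cup, tamper, jar, bowl, brush or screw dish) is moved more than 40 mm (distance of any of pitcher, cup, tamper, jar, bowl, brush, screw_dish from where it was at the start of the episode above 0.04 m).
It also fails if it takes over 64 s, if anything falls off the work surface, if the arm or the gripper's body presses on something with over 40 N, if the wrist force passes 120 N, or if a joint passes its speed limit or range.

## Robot

A 6-joint arm with a two-finger parallel gripper is mounted at the origin on the work surface. World frame = base frame: x ahead of the robot, y to its left, z up, the work surface at z = 0. Lengths are in mm, angles in rad, forces in N, time in s.
With the tool pointing down it reaches from about 300 to 950 mm from the base axis. Payload 3.1 kg.
Tool frame: the origin (TCP) lies at the very end of the fingers, on their centre line; the grasp point (between the pads) lies 19 mm behind it; y points along the fingers, x is the direction in which the jaws open and shut, and the axes are right-handed (so a half turn about y gives the same grasp; the last joint's range is limited). The gripper opens to 85 mm and grips with 20 to 120 N. Pads are 22 mm wide; open, the fingers measure 114 mm over their backs; the gripper's body (76 mm by 85 mm) begins 54 mm behind the grasp point. The pads swing forward as they close: fully open they stand 13 mm farther back than shut.
Start: joints at [1.13, 0.308, 1.634, -0, 1.2, -0.07], TCP at [226.501, 582.52, 231.272] pointing down, gripper open.
Joint ranges: [-3.06, 3.06], [-0.79, 1.96], [0.05, 2.63], [-1.19, 4.34], [0.05, 2.64], [-2.94, 2.94]. Speed limits (rad/s): [2.79, 2.79, 3.14, 3.14, 3.14, 3.14].

## Interface

Orientations are given as a unit quaternion [x, y, z, w].
In Python, from rig import state, capture, camera_params, close_job gives the robot as it stands.
- The arm moves only by the shell command python3 -m creep 'ROWS'. ROWS is JSON, a list of rows, each an object with "dp": the shift along the world's x, y, z in units of 30 mm (1.0 is 30 mm), a list of three; "rotation": the turn, a rotation vector about the world's x, y, z in units of 8 degrees (1.0 is 8 degrees), a list of three; "fingers": the opening, from 0 (shut) to 1 (fully open). A call has 1 to 8 rows; each row is the pose to reach, as a shift and turn from the pose measured when the call began; what a row does not reach only later rows make up. A row lasts 1/10 s, in which the tool goes at most 50 mm and 8.59 degrees, less where a joint would pass 70% of its speed; a pose out of reach is approached as far as the arm can. A call with a gripper value outside its range is refused whole. The fingers move at their own pace and stop on an object; the grip force is fixed at half the most. Time passes only in rows, so rows that repeat a pose let the fingers close. It gives the time, the measured TCP pose, the force and the opening at its end, in the units of the state.
- state(): the state, without advancing time (a new reading comes with each control period).
- capture(name): name is "side" or "top"; returns the picture (384x512x3 uint8, blue, green, red); there is no depth.
- camera_params(name): a dict with "vertical_fov" (degrees; the focal length in pixels is half the picture's height over the tangent of half this angle, whatever the lens; pixels are square), "cx", "cy" (the principal point, pixels), "rvec" (rotation vector, rad) and "tvec" (3), from world to camera coordinates, as OpenCV has them. Camera axes: x right, y down, z forward; pixel columns grow to the right and rows downward; lengths in mm; the calibration is good to about 2 mm. A picture is of the moment at which its call begins. camera_params takes no time and is no camera call.
- close_job(): hands the job in, once; it reports no verdict.
The state is a dict: "clock": time; "qpos": joint angles; "dq": joint speeds; "effort": joint torques, N m; "eef_pos": TCP position; "eef_rot": TCP orientation; "contact_force": force on the tool from outside, world axes, zero at the start; "torque": the same for the moment, N m; "opening": opening from 0.0 (shut) to 1.0 (fully open).
Only numpy, scipy, OpenCV 4.12 (cv2) and the standard library are available. Lean on these libraries where they do the work, as an engineer would, in place of code of your own. Each camera call takes 0.05 s, during which the arm holds its last target. There are 200 camera calls.

## Working session

There is one attempt and no reset: what is moved stays moved. The work goes in short steps, Python scripts to look and compute and a shell command to move; the robot and the scene stay as the last step left them, time stands still between calls to the robot, and variables do not carry over. Pictures are saved under pics/ and viewed, about 8 in all and at most 12, crops included, and the job is handed in when it is done.

```bash
mkdir -p pics; python3 - <<'E'
from rig import *
import cv2
for n in("top","side"):
    cv2.imwrite(f"pics/{n}0.png",capture(n)); print(n,camera_params(n))
print(state())
E
```

```text
top {'vertical_fov': 55.44589508894729, 'cx': 256.0545071111566, 'cy': 189.2000075926886, 'rvec': array([ 2.14578992, -2.19828252,  0.13506314]), 'tvec': array([   1.32542151,  507.90117121, 1140.22703019])}
side {'vertical_fov': 51.14188156497118, 'cx': 251.92344000507148, 'cy': 192.5775567402105, 'rvec': array([ 2.3957141 , -0.11506568,  0.07067386]), 'tvec': array([-506.66855598,  136.66960576, 1514.72938957])}
{'clock': 0.1, 'qpos': array([ 1.13032275e+00,  3.08915324e-01,  1.63503699e+00,  1.37724132e-05,
        1.19972332e+00, -6.96979464e-02]), 'dq': array([-0.00041528, -0.00139441, -0.00102261,  0.00045662,  0.00066482,
        0.00108723]), 'effort': array([-5.41200825e-04, -4.16415238e+01, -2.77641374e+01, -1.64285984e-05,
        4.12612018e-03, -6.02115009e-06]), 'eef_pos': array([226.16594501, 581.85067514, 230.17416142]), 'eef_rot': array([ 0.58396554,  0.3986293 , -0.39990447, -0.58322838]), 'contact_force': array([-0.25443797,  0.43119882, -0.23152311]), 'torque': array([-0.01894016, -0.02235516, -0.02905872]), 'opening': 1.0002130681780101}
```

View pics/top0.png

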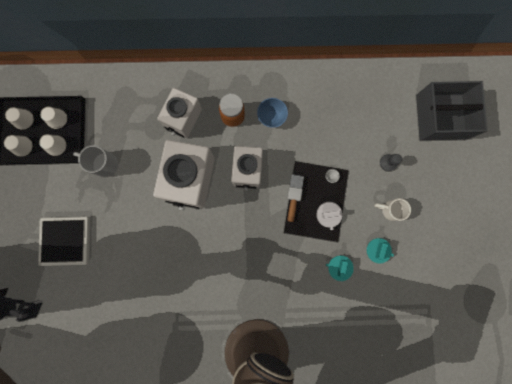

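View pics/side0.png

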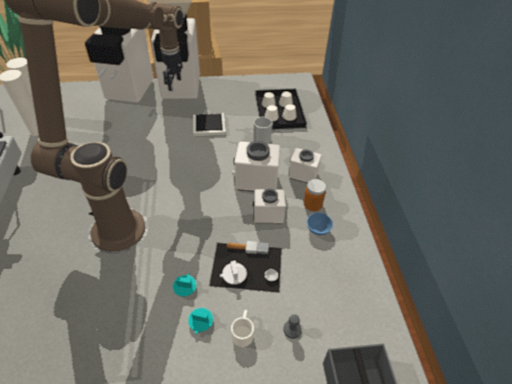

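The top view shows the large grinder's mouth at about (181,170), between two smaller look-alikes. The silver carrier is on the mat at about (329,214), and the turquoise decoys are at (340,268) and (379,250). The side view has the carrier at (235,272) and the mouth at (258,151). I'll zoom in next.

```bash
python3 - <<'E'
import cv2, numpy as np
t=cv2.imread("pics/top0.png");s=cv2.imread("pics/side0.png")
r=lambda im,x,y,w,h:cv2.resize(im[y:y+h,x:x+w],(400,300),interpolation=cv2.INTER_CUBIC)
c=np.vstack([np.hstack([r(t,305,195,48,36),r(t,150,140,64,48)]),np.hstack([r(s,210,254,48,36),r(s,226,136,64,48)])])
cv2.imwrite("pics/z0.png",c)
E
```

```text
(no output)
```

View pics/z0.png

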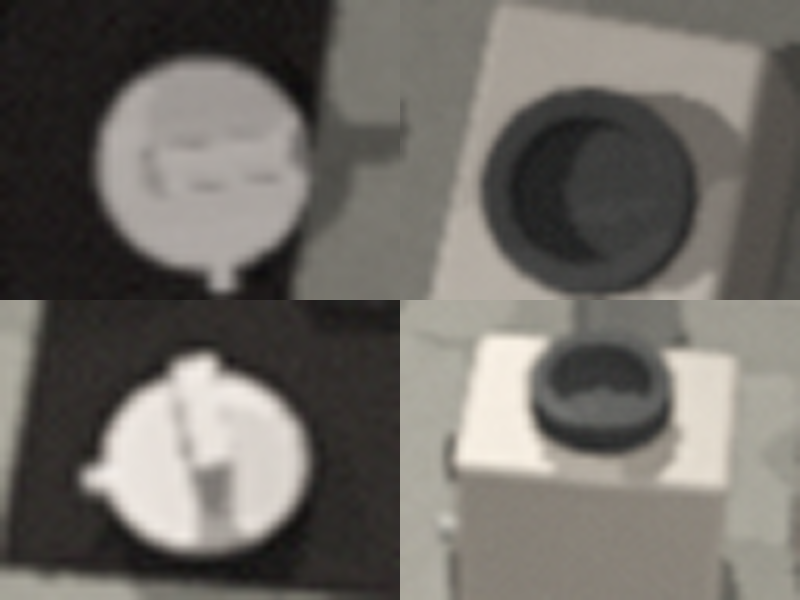

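```bash
cat > h.py <<'E'
from rig import *
import cv2, numpy as np
from scipy.spatial.transform import Rotation as Ro
def cam(n):
    p=camera_params(n); R=cv2.Rodrigues(p["rvec"])[0]; t=p["tvec"]
    f=192/np.tan(np.radians(p["vertical_fov"]/2))
    return R,t,f,p["cx"],p["cy"]
def ray(n,u,v,z):
    R,t,f,cx,cy=cam(n); c=-R.T@t; d=R.T@np.array([(u-cx)/f,(v-cy)/f,1]); return c+d*(z-c[2])/d[2]
def proj(n,P):
    R,t,f,cx,cy=cam(n); q=np.atleast_2d(P)@R.T+t; return np.c_[q[:,0]/q[:,2]*f+cx,q[:,1]/q[:,2]*f+cy]
def ring(x,y,z,r): a=np.linspace(0,2*np.pi,90); return np.c_[x+r*np.cos(a),y+r*np.sin(a),0*a+z]
E
python3 - <<'E'
from h import *
def px(u,v,x0,y0,s): return (u+.5)/s-.5+x0,(v+.5)/s-.5+y0
T=lambda u,v,z:ray("top",*px(u,v,305,195,8.3333),z)
print("flange top",T(203,163,24),"tab",T(221,283,24), "S",ray("side",*px(207,162,210,254,8.3333),24),"tabS",ray("side",*px(88,178,210,254,8.3333),24))
print("bar ends",T(165,162,60),T(300,148,60))
print("mouth",ray("top",*px(189,191,150,140,6.25),190),"S",ray("side",*px(200,92,226,136,6.25),190))
M=lambda u,v:ray("top",*px(u,v,150,140,6.25),165)
a,b=M(100,5),M(360,45);d=b-a;print("back edge ang",np.arctan2(d[1],d[0]), np.hypot(*d[:2]),a,b)
E
```

```text
flange top [ 422.74847017 -241.58577877   24.        ] tab [ 376.9102559  -246.33252542   24.        ] S [ 423.49136037 -246.03541188   24.        ] tabS [ 374.74578665 -249.0459754    24.        ]
bar ends [ 422.16113682 -219.74769031   60.        ] [ 426.12757756 -270.26728972   60.        ]
mouth [547.81834489 200.62777325 190.        ] S [547.07441233 185.84840304 190.        ]
back edge ang -1.7480932856344074 120.07515429886872 [638.80281558 245.74348975 165.        ] [617.62521433 127.55063089 165.        ]
```

```bash
python3 - <<'E'
from h import *
out=[]
for n,im in(("top",cv2.imread("pics/top0.png")),("side",cv2.imread("pics/side0.png"))):
    row=[]
    for (x,y,z,r,zb,rb) in((422.7,-242.5,24,40,18,40),(548,199,190,47,190,33)):
        c=proj(n,[x,y,z])[0]; x0,y0=int(c[0])-26,int(c[1])-19; s=400/52
        cr=cv2.resize(im[y0:y0+39,x0:x0+52],(400,300),interpolation=cv2.INTER_CUBIC)
        for Z,rr,col in((z,r,(0,0,255)),(zb,rb,(0,255,255)),(165,47,(0,255,0)) if z>100 else (zb,rb,(0,255,255))):
            q=(proj(n,ring(x,y,Z,rr))+.5-[x0,y0])*s
            cv2.polylines(cr,[np.int32(q)],True,col,1)
        row.append(cr)
    out.append(np.hstack(row))
cv2.imwrite("pics/o1.png",np.vstack(out)); print(proj("top",[[0,0,0],[226,582,231]]),proj("side",[[0,0,0],[226,582,231]]))
E
```

```text
[[256.47919746 351.94123563]
 [ 26.00893747 296.39524695]] [[117.7051892  228.78180744]
 [174.73712462  87.2401063 ]]
```

View pics/o1.png

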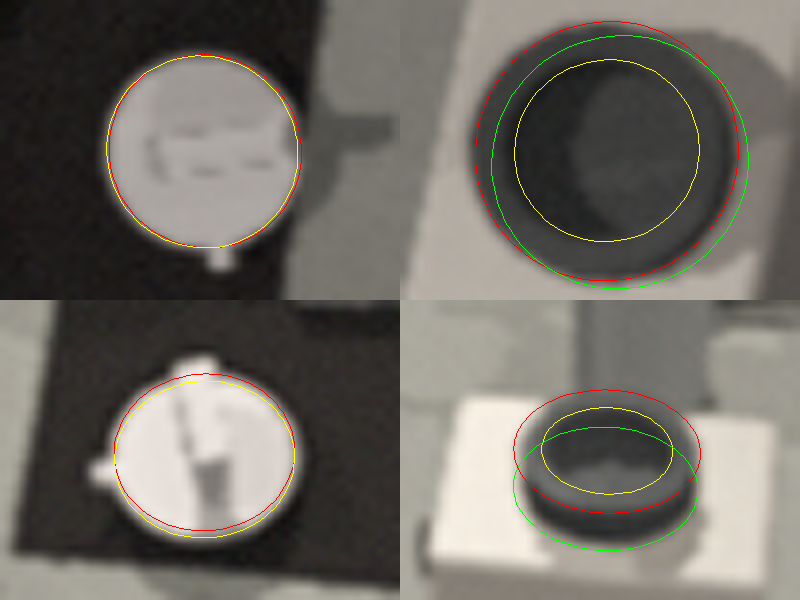

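The overlay agrees in both views to about 2 mm. The carrier is at about (423,-243) with yaw about 0.08, and the mouth is at about (548,199) with the grinder's yaw about -0.18. Next is the tool orientation.

```bash
cat >> h.py <<'E'
def st(target=None,yaw=None):
    s=state(); R=Ro.from_quat(s["eef_rot"]).as_matrix()
    a=np.arctan2(R[1,0],R[0,0]); a=(a+np.pi/2)%np.pi-np.pi/2
    print("t",s["clock"],"p",s["eef_pos"].round(1),"yaw",a.round(3),"down",R[:,1].round(3),"F",s["contact_force"].round(1),"M",s["torque"].round(2),"op",round(s["opening"],3),"q6",s["qpos"].round(2))
    if target is not None: print("dp",((np.array(target)-s["eef_pos"])/30).round(2))
    if yaw is not None:
        Rt=Ro.from_rotvec([0,0,yaw-a]).as_matrix()@R
        # level the tool as well: y axis to straight down
        d=np.cross(Rt[:,1],[0,0,-1]); Rt=Ro.from_rotvec(d).as_matrix()@Rt
        print("rot",(np.degrees(Ro.from_matrix(Rt@R.T).as_rotvec())/8).round(3))
E
python3 -c "
from h import *
st([423,-243,110],0.08)"
```

```text
t 0.1 p [226.2 581.9 230.2] yaw 1.2 down [-0.001 -0.002 -1.   ] F [-0.3  0.4 -0.2] M [-0.02 -0.02 -0.03] op 1.0 q6 [ 1.13  0.31  1.64  0.    1.2  -0.07]
dp [  6.56 -27.5   -4.01]
rot [ 8.000e-03 -1.300e-02 -8.022e+00]
```

```bash
R='{"dp":[6.5,-27.5,-0.5],"rotation":[0,0,-8],"fingers":1}'; python3 -m creep '[{"dp":[6.5,-27.5,-0.5],"rotation":[0,0,-8],"fingers":1},{"dp":[6.5,-27.5,-0.5],"rotation":[0,0,-8],"fingers":1},{"dp":[6.5,-27.5,-0.5],"rotation":[0,0,-8],"fingers":1},{"dp":[6.5,-27.5,-0.5],"rotation":[0,0,-8],"fingers":1},{"dp":[6.5,-27.5,-0.5],"rotation":[0,0,-8],"fingers":1},{"dp":[6.5,-27.5,-0.5],"rotation":[0,0,-8],"fingers":1},{"dp":[6.5,-27.5,-0.5],"rotation":[0,0,-8],"fingers":1},{"dp":[6.5,-27.5,-0.5],"rotation":[0,0,-8],"fingers":1}]'; python3 -c "
from h import *
st([423,-243,200],0.08)"
```

```text
clock: 0.9
eef_pos: [317.9, 191.4, 223.4]
eef_rot: [0.707, 0.028, -0.029, -0.707]
contact_force: [1.4, 0.6, -0.2]
opening: 1.002
t 0.9 p [317.9 191.4 223.4] yaw 0.08 down [-0.002 -0.    -1.   ] F [ 1.4  0.6 -0.2] M [-0.03 -0.01  0.05] op 1.002 q6 [ 0.42 -0.21  2.19  0.    1.16  0.34]
dp [  3.5  -14.48  -0.78]
rot [ 0.001 -0.013  0.001]
```

```bash
python3 -m creep '[{"dp":[3.5,-14.5,-2],"rotation":[0,0,0],"fingers":1},{"dp":[3.5,-14.5,-2],"rotation":[0,0,0],"fingers":1},{"dp":[3.5,-14.5,-2],"rotation":[0,0,0],"fingers":1},{"dp":[3.5,-14.5,-2],"rotation":[0,0,0],"fingers":1},{"dp":[3.5,-14.5,-2],"rotation":[0,0,0],"fingers":1},{"dp":[3.5,-14.5,-2],"rotation":[0,0,0],"fingers":1},{"dp":[3.5,-14.5,-2],"rotation":[0,0,0],"fingers":1},{"dp":[3.5,-14.5,-2],"rotation":[0,0,0],"fingers":1}]'
python3 -m creep '[{"dp":[0,0,0],"rotation":[0,0,0],"fingers":1},{"dp":[0,0,0],"rotation":[0,0,0],"fingers":1}]'; python3 -c "
from h import *
st([423,-243,30],0.08)"
```

```text
clock: 1.7
eef_pos: [410.4, -194.4, 170.0]
eef_rot: [-0.706, -0.027, 0.029, 0.707]
contact_force: [0.3, 0.7, 0.1]
opening: 0.999
clock: 1.9
eef_pos: [409.6, -195.0, 169.2]
eef_rot: [-0.706, -0.026, 0.028, 0.707]
contact_force: [-0.7, 0.9, -0.4]
opening: 0.998
t 1.9 p [ 409.6 -195.   169.2] yaw 0.076 down [-0.004  0.002 -1.   ] F [-0.7  0.9 -0.4] M [ 0.07 -0.01  0.  ] op 0.998 q6 [-0.54  0.05  2.07 -0.    1.02 -0.62]
dp [ 0.45 -1.6  -4.64]
rot [-0.012 -0.027  0.029]
```

```bash
python3 -m creep '[{"dp":[0.45,-1.6,0],"rotation":[0,0,0],"fingers":1},{"dp":[0.45,-1.6,-1.5],"rotation":[0,0,0],"fingers":1},{"dp":[0.45,-1.6,-2.4],"rotation":[0,0,0],"fingers":1},{"dp":[0.45,-1.6,-2.4],"rotation":[0,0,0],"fingers":1},{"dp":[0.45,-1.6,-2.4],"rotation":[0,0,0],"fingers":1}]'; python3 -c "
from h import *
st([423,-243,31],0.08)
im=capture('top');s=capture('side')
a=cv2.resize(im[180:240,290:370],(400,300),interpolation=2);b=cv2.resize(s[240:300,200:280],(400,300),interpolation=2)
cv2.imwrite('pics/g1.png',np.hstack([a,b]))"
```

```text
clock: 2.4
eef_pos: [422.8, -241.4, 97.2]
eef_rot: [-0.705, -0.026, 0.029, 0.708]
contact_force: [0.7, -0.5, 0.2]
opening: 0.999
t 2.4 p [ 422.8 -241.4   97.2] yaw 0.078 down [-0.005  0.003 -1.   ] F [ 0.7 -0.5  0.2] M [-0.01 -0.02  0.03] op 0.999 q6 [-0.61  0.23  2.05 -0.    0.87 -0.69]
dp [ 0.01 -0.05 -2.21]
rot [-0.021 -0.036  0.017]
```

View pics/g1.png

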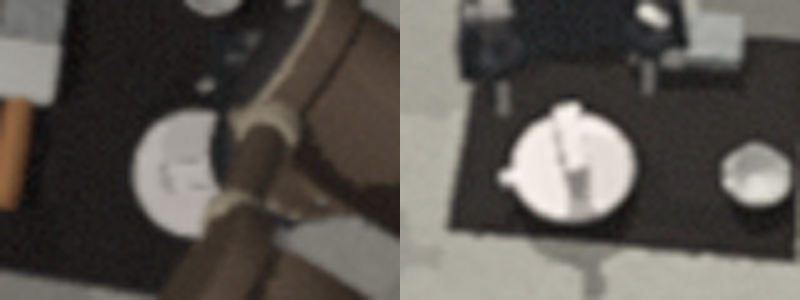

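The side crop shows the open fingers at (500,95) and (648,80), straddling the bar at (570,140). I'll descend and close.

```bash
python3 -m creep '[{"dp":[0,0,-1.2],"rotation":[0,0,0],"fingers":1},{"dp":[0,0,-2.2],"rotation":[0,0,0],"fingers":1},{"dp":[0,0,-2.2],"rotation":[0,0,0],"fingers":1},{"dp":[0,0,-2.2],"rotation":[0,0,0],"fingers":1}]'
python3 -m creep '[{"dp":[0,0,0],"rotation":[0,0,0],"fingers":0.3},{"dp":[0,0,0],"rotation":[0,0,0],"fingers":0},{"dp":[0,0,0],"rotation":[0,0,0],"fingers":0},{"dp":[0,0,0],"rotation":[0,0,0],"fingers":0},{"dp":[0,0,0],"rotation":[0,0,0],"fingers":0},{"dp":[0,0,0],"rotation":[0,0,0],"fingers":0},{"dp":[0,0,0],"rotation":[0,0,0],"fingers":0},{"dp":[0,0,0],"rotation":[0,0,0],"fingers":0}]'
python3 -c "
from h import *
st([423,-243,270],-0.15)"
```

```text
clock: 2.9
eef_pos: [425.2, -243.0, 34.2]
eef_rot: [0.707, 0.027, -0.028, -0.706]
contact_force: [0.0, 0.3, 0.1]
opening: 0.998
clock: 3.7
eef_pos: [425.5, -243.3, 34.8]
eef_rot: [0.707, 0.028, -0.027, -0.706]
contact_force: [-1.5, 0.0, 5.4]
opening: 0.176
t 3.7 p [ 425.5 -243.3   34.8] yaw 0.078 down [ 0.    -0.001 -1.   ] F [-1.5  0.   5.4] M [ 0.12  0.3  -0.  ] op 0.176 q6 [-0.61  0.34  2.06 -0.    0.73 -0.68]
dp [-0.08  0.01  7.84]
rot [ 0.007  0.    -1.632]
```

```bash
python3 -m creep '[{"dp":[0,0,1],"rotation":[0,0,0],"fingers":0},{"dp":[0,0,2],"rotation":[0,0,0],"fingers":0},{"dp":[0,0,3.2],"rotation":[0,0,0],"fingers":0},{"dp":[0,0,4.4],"rotation":[0,0,0],"fingers":0},{"dp":[0,0,5.6],"rotation":[0,0,0],"fingers":0},{"dp":[0,0,6.8],"rotation":[0,0,0],"fingers":0},{"dp":[0,0,7.8],"rotation":[0,0,0],"fingers":0},{"dp":[0,0,7.8],"rotation":[0,0,0],"fingers":0}]'
python3 -c "
from h import *
st([548,199,270],-0.15)"
```

```text
clock: 4.5
eef_pos: [427.9, -244.9, 273.0]
eef_rot: [0.709, 0.03, -0.025, -0.704]
contact_force: [0.8, -1.1, -1.9]
opening: 0.176
t 4.5 p [ 427.9 -244.9  273. ] yaw 0.078 down [ 0.008 -0.006 -1.   ] F [ 0.8 -1.1 -1.9] M [-0.01 -0.08 -0.06] op 0.176 q6 [-0.61  0.    1.9  -0.    1.23 -0.69]
dp [ 4.  14.8 -0.1]
rot [ 0.05   0.051 -1.632]
```

```bash
python3 -m creep '[{"dp":[0.5,1.5,0],"rotation":[0,0,-0.2],"fingers":0},{"dp":[4,14.8,0],"rotation":[0,0,-1.6],"fingers":0},{"dp":[4,14.8,0],"rotation":[0,0,-1.6],"fingers":0},{"dp":[4,14.8,0],"rotation":[0,0,-1.6],"fingers":0},{"dp":[4,14.8,0],"rotation":[0,0,-1.6],"fingers":0},{"dp":[4,14.8,0],"rotation":[0,0,-1.6],"fingers":0},{"dp":[4,14.8,0],"rotation":[0,0,-1.6],"fingers":0},{"dp":[4,14.8,0],"rotation":[0,0,-1.6],"fingers":0}]'
python3 -c "
from h import *
st([548,199,270],-0.15)"
```

```text
clock: 5.3
eef_pos: [529.0, 133.9, 269.8]
eef_rot: [0.708, -0.05, 0.052, -0.702]
contact_force: [1.1, -0.6, -3.0]
opening: 0.169
t 5.3 p [529.  133.9 269.8] yaw -0.145 down [ 0.002 -0.009 -1.   ] F [ 1.1 -0.6 -3. ] M [-0.06 -0.06  0.04] op 0.169 q6 [ 0.17  0.12  1.78 -0.01  1.24  0.32]
dp [0.63 2.17 0.01]
rot [ 0.062  0.014 -0.034]
```

```bash
python3 -m creep '[{"dp":[0.4,1.3,0],"rotation":[0.06,0,0],"fingers":0},{"dp":[0.63,2.1,0],"rotation":[0.06,0,0],"fingers":0},{"dp":[0.63,2.17,0],"rotation":[0.06,0,0],"fingers":0},{"dp":[0.63,2.17,0],"rotation":[0.06,0,0],"fingers":0},{"dp":[0.63,2.17,0],"rotation":[0.06,0,0],"fingers":0}]'
python3 -c "
from h import *
st([548,199,235],-0.15)
im=capture('top');s=capture('side')
c=proj('side',[548,199,230])[0].astype(int);x,y=c-[40,30];print(x,y)
b=cv2.resize(s[y:y+60,x:x+80],(800,600),interpolation=2)
p=state()['eef_pos']
for X,Y,Z,r,col in((p[0],p[1],p[2]-11,40,(0,0,255)),(p[0],p[1],p[2]-17,40,(0,0,255)),(548,199,190,47,(0,255,0))):
  q=(proj('side',ring(X,Y,Z,r))+.5-[x,y])*10;cv2.polylines(b,[np.int32(q)],True,col,1)
cv2.imwrite('pics/m1.png',b)"
```

```text
clock: 5.8
eef_pos: [546.7, 197.9, 267.9]
eef_rot: [0.706, -0.052, 0.051, -0.705]
contact_force: [0.3, 0.1, -1.9]
opening: 0.174
t 5.8 p [546.7 197.9 267.9] yaw -0.146 down [-0.001 -0.002 -1.   ] F [ 0.3  0.1 -1.9] M [-0.03 -0.02 -0.05] op 0.174 q6 [ 0.27  0.19  1.7  -0.    1.25  0.42]
dp [ 0.04  0.04 -1.1 ]
rot [ 0.013 -0.009 -0.03 ]
217 110
```

View pics/m1.png

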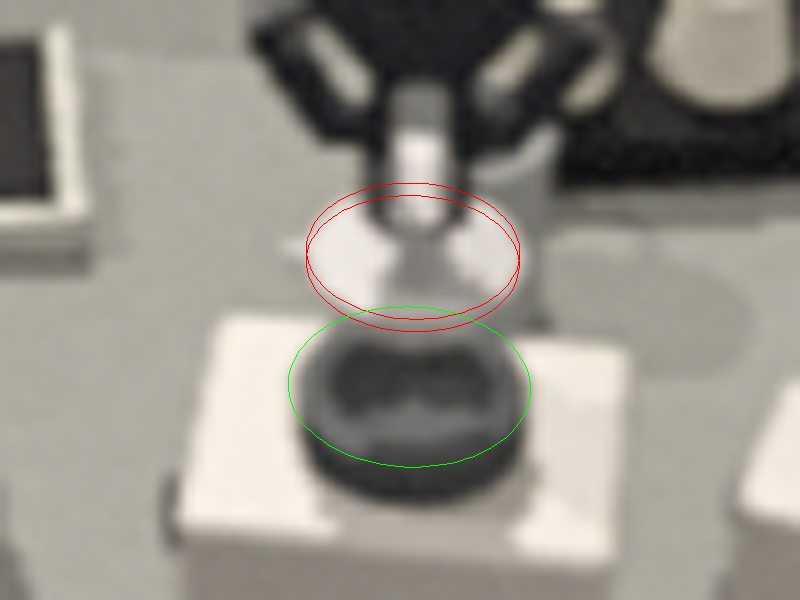

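The carrier hangs level above the mouth. The collar's centre is at about (415,388), a few crop pixels (about 1 to 2 mm) from the prediction. I'll refine the mouth numerically on the first pictures.

```bash
python3 - <<'E'
from h import *
from scipy.ndimage import map_coordinates as mc
from scipy.optimize import minimize
I={n:cv2.cvtColor(cv2.imread(f"pics/{n}0.png"),6).astype(float) for n in("top","side")}
def sc(p,n,z,r,sgn):
    f=lambda R:mc(I[n],proj(n,ring(p[0],p[1],z,R))[:,::-1].T,order=3)
    return -sgn*np.mean(np.clip(f(r+2)-f(r-2),-40,40))
for nm,p0,z,r,sgn in(("mouth out",(548,199),190,47,1),("bore",(548,199),190,33,1),("flange",(423,-243),24,40,-1)):
    for n in I: 
        g=[(sc((p0[0]+a,p0[1]+b),n,z,r,sgn),a,b) for a in np.arange(-6,6.1,.5) for b in np.arange(-6,6.1,.5)]
        print(nm,n,min(g))
E
```

```text
mouth out top (np.float64(-39.20417422112738), np.float64(-1.5), np.float64(1.5))
mouth out side (np.float64(-17.97579902477501), np.float64(-0.5), np.float64(-6.0))Traceback (most recent call last):
  File "<stdin>", line 10, in <module>
  File "<stdin>", line 7, in sc
  File "<stdin>", line 6, in <lambda>
  File "h.py", line 11, in proj
    R,t,f,cx,cy=cam(n); q=np.atleast_2d(P)@R.T+t; return np.c_[q[:,0]/q[:,2]*f+cx,q[:,1]/q[:,2]*f+cy]
                ~~~^^^
  File "h.py", line 5, in cam
    p=camera_params(n); R=cv2.Rodrigues(p["rvec"])[0]; t=p["tvec"]
ValueError: time passes only in moves, steps and waits
```

```bash
python3 -m creep '[{"dp":[0.02,0.06,-0.6],"rotation":[0,0,0],"fingers":0},{"dp":[0.02,0.06,-1.2],"rotation":[0,0,0],"fingers":0},{"dp":[0.02,0.06,-1.35],"rotation":[0,0,0],"fingers":0},{"dp":[0.02,0.06,-1.35],"rotation":[0,0,0],"fingers":0}]'
python3 -c "
from h import *
st([547.3,200,214],-0.15)"
```

```text
clock: 6.3
eef_pos: [547.2, 198.4, 227.7]
eef_rot: [0.706, -0.053, 0.052, -0.705]
contact_force: [-0.7, 0.2, -2.4]
opening: 0.174
t 6.3 p [547.2 198.4 227.7] yaw -0.148 down [-0.001 -0.002 -1.   ] F [-0.7  0.2 -2.4] M [ 0.01  0.01 -0.02] op 0.174 q6 [ 0.27  0.23  1.74 -0.    1.17  0.42]
dp [ 0.    0.05 -0.46]
rot [ 0.012 -0.011 -0.014]
```

```bash
python3 -m creep '[{"dp":[0,0.05,-0.08],"rotation":[0,0,0],"fingers":0},{"dp":[0,0.05,-0.15],"rotation":[0,0,0],"fingers":0},{"dp":[0,0.05,-0.15],"rotation":[0,0,0],"fingers":0}]'; python3 -m creep '[{"dp":[0,0,-0.06],"rotation":[0,0,0],"fingers":0},{"dp":[0,0,-0.1],"rotation":[0,0,0],"fingers":0},{"dp":[0,0,-0.1],"rotation":[0,0,0],"fingers":0}]'
python3 -c "
from h import *
st([547.3,200,214],-0.15)"
```

```text
clock: 6.6
eef_pos: [547.5, 200.0, 223.6]
eef_rot: [0.706, -0.053, 0.052, -0.705]
contact_force: [1.0, 0.4, -2.6]
opening: 0.174
clock: 6.9
eef_pos: [547.3, 200.0, 220.5]
eef_rot: [0.706, -0.053, 0.052, -0.705]
contact_force: [-0.2, -0.1, -2.6]
opening: 0.175
t 6.9 p [547.3 200.  220.5] yaw -0.148 down [-0.001 -0.002 -1.   ] F [-0.2 -0.1 -2.6] M [-0.02 -0.06  0.01] op 0.175 q6 [ 0.28  0.24  1.74 -0.    1.16  0.42]
dp [-0.   -0.   -0.22]
rot [ 0.011 -0.007 -0.015]
```

```bash
python3 -m creep '[{"dp":[0,0,-0.04],"rotation":[0,0,0],"fingers":0},{"dp":[0,0,-0.07],"rotation":[0,0,0],"fingers":0},{"dp":[0,0,-0.07],"rotation":[0,0,0],"fingers":0}]'; python3 -m creep '[{"dp":[0,0,-0.04],"rotation":[0,0,0],"fingers":0},{"dp":[0,0,-0.07],"rotation":[0,0,0],"fingers":0},{"dp":[0,0,-0.07],"rotation":[0,0,0],"fingers":0}]'
python3 -c "
from h import *
st([547.3,200,214],-0.15)"
```

```text
clock: 7.2
eef_pos: [547.3, 200.0, 218.2]
eef_rot: [0.706, -0.053, 0.052, -0.705]
contact_force: [-0.2, 0.5, -3.2]
opening: 0.175
clock: 7.5
eef_pos: [547.2, 200.1, 215.9]
eef_rot: [0.706, -0.053, 0.052, -0.705]
contact_force: [0.2, 1.3, -3.2]
opening: 0.176
t 7.5 p [547.2 200.1 215.9] yaw -0.148 down [-0.001 -0.002 -1.   ] F [ 0.2  1.3 -3.2] M [-0.02 -0.03  0.03] op 0.176 q6 [ 0.28  0.24  1.75 -0.    1.15  0.42]
dp [ 0.   -0.   -0.06]
rot [ 0.011 -0.009 -0.015]
```

```bash
python3 -m creep '[{"dp":[0,0,-0.03],"rotation":[0,0,0],"fingers":0},{"dp":[0,0,-0.05],"rotation":[0,0,0],"fingers":0},{"dp":[0,0,-0.05],"rotation":[0,0,0],"fingers":0}]'; python3 -m creep '[{"dp":[0,0,-0.03],"rotation":[0,0,0],"fingers":0},{"dp":[0,0,-0.05],"rotation":[0,0,0],"fingers":0},{"dp":[0,0,-0.05],"rotation":[0,0,0],"fingers":0}]'
python3 -c "
from h import *
st([547.3,200,214],-0.15)"
```

```text
clock: 7.8
eef_pos: [547.2, 200.1, 214.3]
eef_rot: [0.706, -0.053, 0.052, -0.705]
contact_force: [0.8, 0.9, -2.5]
opening: 0.174
clock: 8.1
eef_pos: [547.4, 200.1, 213.6]
eef_rot: [0.706, -0.053, 0.052, -0.705]
contact_force: [-1.1, -0.7, 1.6]
opening: 0.177
t 8.1 p [547.4 200.1 213.6] yaw -0.148 down [-0.001 -0.001 -1.   ] F [-1.1 -0.7  1.6] M [-0.07  0.31  0.01] op 0.177 q6 [ 0.28  0.25  1.75 -0.    1.15  0.42]
dp [-0.   -0.    0.01]
rot [ 0.01  -0.006 -0.015]
```

Light contact at TCP z=213.6: about 4 N, and the moment puts the key on the -x side. I'll start turning anticlockwise in small steps under light pressure.

```bash
python3 -m creep '[{"dp":[0,0,-0.04],"rotation":[0,0,0.25],"fingers":0},{"dp":[0,0,-0.04],"rotation":[0,0,0.5],"fingers":0},{"dp":[0,0,-0.04],"rotation":[0,0,0.7],"fingers":0},{"dp":[0,0,-0.04],"rotation":[0,0,0.7],"fingers":0}]'
python3 -c "
from h import *
st([547.3,200,214],-0.05)"
```

```text
clock: 8.5
eef_pos: [547.5, 201.1, 213.5]
eef_rot: [-0.707, 0.018, -0.018, 0.707]
contact_force: [-2.5, 2.4, 6.5]
opening: 0.181
t 8.5 p [547.5 201.1 213.5] yaw -0.05 down [-0.     0.001 -1.   ] F [-2.5  2.4  6.5] M [ 0.49  0.72 -0.12] op 0.181 q6 [0.28 0.25 1.75 0.   1.14 0.33]
dp [-0.01 -0.04  0.02]
rot [-0.004 -0.002  0.002]
```

```bash
python3 -m creep '[{"dp":[0,-0.03,-0.02],"rotation":[0,0,0.25],"fingers":0},{"dp":[0,-0.03,-0.02],"rotation":[0,0,0.5],"fingers":0},{"dp":[0,-0.03,-0.02],"rotation":[0,0,0.7],"fingers":0},{"dp":[0,-0.03,-0.02],"rotation":[0,0,0.7],"fingers":0}]'
python3 -c "
from h import *
st([547.3,200,214],0.05)"
```

```text
clock: 8.9
eef_pos: [547.9, 200.8, 213.6]
eef_rot: [-0.706, -0.017, 0.016, 0.708]
contact_force: [-0.9, 3.6, 5.3]
opening: 0.177
t 8.9 p [547.9 200.8 213.6] yaw 0.047 down [ 0.001  0.002 -1.   ] F [-0.9  3.6  5.3] M [ 0.53  0.52 -0.14] op 0.177 q6 [0.28 0.25 1.75 0.   1.14 0.23]
dp [-0.02 -0.03  0.01]
rot [-0.012  0.006  0.02 ]
```

```bash
python3 -m creep '[{"dp":[0,0,-0.03],"rotation":[0,0,0.25],"fingers":0},{"dp":[0,0,-0.03],"rotation":[0,0,0.5],"fingers":0},{"dp":[0,0,-0.03],"rotation":[0,0,0.7],"fingers":0},{"dp":[0,0,-0.03],"rotation":[0,0,0.7],"fingers":0}]'
python3 -c "
from h import *
st([547.3,200,214],0.15)"
```

```text
clock: 9.3
eef_pos: [548.1, 201.4, 213.6]
eef_rot: [-0.704, -0.052, 0.051, 0.706]
contact_force: [-3.0, 3.9, 5.6]
opening: 0.178
t 9.3 p [548.1 201.4 213.6] yaw 0.145 down [ 0.001  0.003 -1.   ] F [-3.   3.9  5.6] M [ 0.47  0.74 -0.08] op 0.178 q6 [0.28 0.25 1.75 0.   1.14 0.13]
dp [-0.03 -0.05  0.01]
rot [-0.021  0.008  0.039]
```

```bash
python3 -m creep '[{"dp":[-0.03,-0.05,-0.03],"rotation":[-0.02,0,0.25],"fingers":0},{"dp":[-0.03,-0.05,-0.03],"rotation":[-0.02,0,0.5],"fingers":0},{"dp":[-0.03,-0.05,-0.03],"rotation":[-0.02,0,0.7],"fingers":0},{"dp":[-0.03,-0.05,-0.03],"rotation":[-0.02,0,0.7],"fingers":0}]'
python3 -c "
from h import *
st([547.3,200,214],0.25)"
```

```text
clock: 9.7
eef_pos: [547.8, 200.6, 213.6]
eef_rot: [-0.701, -0.086, 0.084, 0.702]
contact_force: [-0.9, 3.4, 5.5]
opening: 0.177
t 9.7 p [547.8 200.6 213.6] yaw 0.242 down [ 0.003  0.002 -1.   ] F [-0.9  3.4  5.5] M [ 0.48  0.45 -0.07] op 0.177 q6 [0.28 0.24 1.75 0.   1.14 0.03]
dp [-0.02 -0.02  0.01]
rot [-0.012  0.02   0.058]
```

```bash
python3 -m creep '[{"dp":[-0.02,-0.03,-0.03],"rotation":[-0.02,0.02,0.25],"fingers":0},{"dp":[-0.02,-0.03,-0.03],"rotation":[-0.02,0.02,0.5],"fingers":0},{"dp":[-0.02,-0.03,-0.03],"rotation":[-0.02,0.02,0.7],"fingers":0},{"dp":[-0.02,-0.03,-0.03],"rotation":[-0.02,0.02,0.7],"fingers":0}]'
python3 -c "
from h import *
st([547.3,200,214],0.35)"
```

```text
clock: 10.1
eef_pos: [547.7, 200.2, 213.4]
eef_rot: [0.697, 0.12, -0.119, -0.697]
contact_force: [-2.0, 3.7, 5.9]
opening: 0.177
t 10.1 p [547.7 200.2 213.4] yaw 0.339 down [ 0.001  0.    -1.   ] F [-2.   3.7  5.9] M [ 0.49  0.52 -0.06] op 0.177 q6 [ 0.28  0.25  1.75 -0.    1.14 -0.06]
dp [-0.01 -0.01  0.02]
rot [-0.002  0.009  0.079]
```

```bash
python3 -m creep '[{"dp":[-0.02,-0.02,-0.03],"rotation":[0,0.01,0.25],"fingers":0},{"dp":[-0.02,-0.02,-0.03],"rotation":[0,0.01,0.5],"fingers":0},{"dp":[-0.02,-0.02,-0.03],"rotation":[0,0.01,0.7],"fingers":0},{"dp":[-0.02,-0.02,-0.03],"rotation":[0,0.01,0.7],"fingers":0}]'
python3 -c "
from h import *
st([547.3,200,214],0.45)"
```

```text
clock: 10.5
eef_pos: [547.8, 199.6, 211.8]
eef_rot: [-0.69, -0.154, 0.153, 0.69]
contact_force: [2.8, 2.7, -1.6]
opening: 0.171
t 10.5 p [547.8 199.6 211.8] yaw 0.437 down [ 0.002  0.    -1.   ] F [ 2.8  2.7 -1.6] M [ 0.57 -0.31 -0.02] op 0.171 q6 [ 0.27  0.25  1.75 -0.    1.14 -0.16]
dp [-0.02  0.01  0.07]
rot [-0.003  0.012  0.096]
```

The carrier dropped at yaw≈0.44: z fell by 1.6 mm and the vertical force vanished. I'll lower it gently without turning.

```bash
python3 -m creep '[{"dp":[-0.01,0.01,-0.03],"rotation":[0,0,0],"fingers":0},{"dp":[-0.01,0.01,-0.06],"rotation":[0,0,0],"fingers":0},{"dp":[-0.01,0.01,-0.06],"rotation":[0,0,0],"fingers":0}]'
python3 -c "
from h import *
st([547.3,200,207],0.437)"
```

```text
clock: 10.8
eef_pos: [547.7, 199.7, 209.3]
eef_rot: [0.691, 0.154, -0.152, -0.69]
contact_force: [2.1, 1.8, -2.9]
opening: 0.172
t 10.8 p [547.7 199.7 209.3] yaw 0.436 down [ 0.002 -0.    -1.   ] F [ 2.1  1.8 -2.9] M [ 0.47 -0.47  0.06] op 0.172 q6 [ 0.28  0.25  1.76 -0.    1.13 -0.16]
dp [-0.01  0.01 -0.08]
rot [0.    0.013 0.004]
```

```bash
python3 -m creep '[{"dp":[0,0.01,-0.03],"rotation":[0,0,0],"fingers":0},{"dp":[0,0.01,-0.06],"rotation":[0,0,0],"fingers":0},{"dp":[0,0.01,-0.06],"rotation":[0,0,0],"fingers":0}]'; python3 -m creep '[{"dp":[0,0,-0.03],"rotation":[0,0,0],"fingers":0},{"dp":[0,0,-0.03],"rotation":[0,0,0],"fingers":0}]'
python3 -c "
from h import *
st([547.3,200,206.5],0.437)"
```

```text
clock: 11.1
eef_pos: [547.6, 199.8, 207.2]
eef_rot: [0.691, 0.154, -0.152, -0.69]
contact_force: [0.7, 0.9, -2.3]
opening: 0.176
clock: 11.3
eef_pos: [547.7, 199.7, 206.8]
eef_rot: [0.691, 0.154, -0.152, -0.69]
contact_force: [0.5, 1.6, 1.8]
opening: 0.175
t 11.3 p [547.7 199.7 206.8] yaw 0.436 down [ 0.002 -0.001 -1.   ] F [0.5 1.6 1.8] M [ 0.3  -0.07 -0.01] op 0.175 q6 [ 0.28  0.25  1.76 -0.    1.13 -0.16]
dp [-0.01  0.01 -0.01]
rot [0.004 0.014 0.004]
```

TCP z=206.8 is 6.8 mm below the key-top contact and shows a new vertical reaction, so the flange is on the rim. I'll release and back off straight up.

```bash
python3 -m creep '[{"dp":[0,0,0],"rotation":[0,0,0],"fingers":0.3},{"dp":[0,0,0],"rotation":[0,0,0],"fingers":0.6},{"dp":[0,0,0],"rotation":[0,0,0],"fingers":0.8},{"dp":[0,0,0],"rotation":[0,0,0],"fingers":0.8},{"dp":[0,0,0],"rotation":[0,0,0],"fingers":0.8},{"dp":[0,0,0],"rotation":[0,0,0],"fingers":0.8}]'; python3 -m creep '[{"dp":[0,0,0.5],"rotation":[0,0,0],"fingers":0.8},{"dp":[0,0,1.5],"rotation":[0,0,0],"fingers":0.8},{"dp":[0,0,3],"rotation":[0,0,0],"fingers":0.8},{"dp":[0,0,4],"rotation":[0,0,0],"fingers":0.8},{"dp":[-4,-2,4],"rotation":[0,0,0],"fingers":0.8},{"dp":[-6,-4,4],"rotation":[0,0,0],"fingers":0.8},{"dp":[-6,-4,4],"rotation":[0,0,0],"fingers":0.8},{"dp":[-6,-4,4],"rotation":[0,0,0],"fingers":0.8}]'
python3 -c "
from h import *
st()
out=[]
for n in('top','side'):
  im=capture(n);c=proj(n,[547.5,199.8,195])[0].astype(int);x,y=c-[26,39]
  b=cv2.resize(im[y:y+78,x:x+52],(400,600),interpolation=2)
  q=(proj(n,ring(547.5,199.8,196,40))+.5-[x,y])*(400/52);cv2.polylines(b,[np.int32(q)],True,(0,0,255),1);out.append(b)
cv2.imwrite('pics/e1.png',np.hstack(out))"
```

```text
clock: 11.9
eef_pos: [547.6, 199.7, 206.8]
eef_rot: [0.691, 0.154, -0.153, -0.69]
contact_force: [-0.2, 0.2, -0.0]
opening: 0.801
clock: 12.7
eef_pos: [379.9, 88.8, 327.9]
eef_rot: [0.691, 0.155, -0.152, -0.69]
contact_force: [-0.1, -0.6, 0.8]
opening: 0.801
t 12.7 p [379.9  88.8 327.9] yaw 0.437 down [ 0.003 -0.001 -1.   ] F [-0.1 -0.6  0.8] M [-0.03  0.04 -0.  ] op 0.801 q6 [ 0.12 -0.26  2.02 -0.    1.38 -0.32]
```

View pics/e1.png

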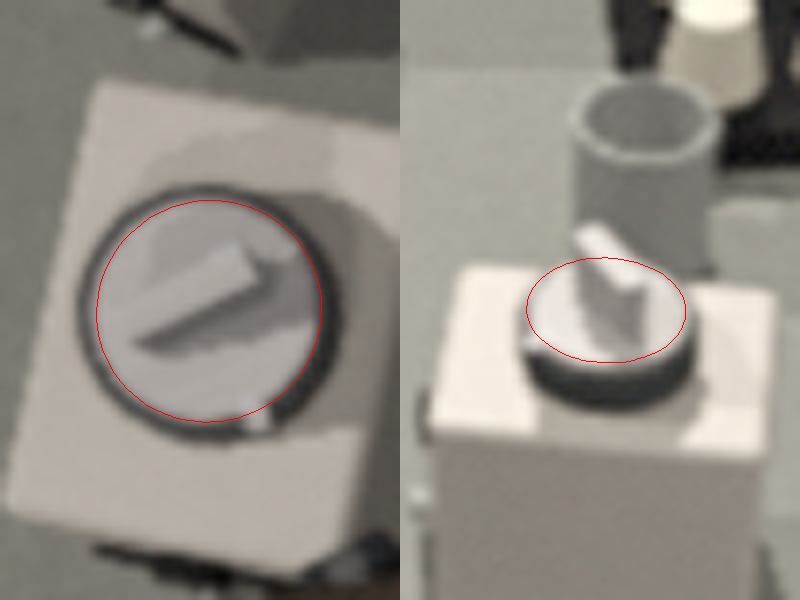

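Both views show the flange flat on the collar, concentric to about 1 mm and level. The fitted circle matches at z=196, the tab is at (258,415), and the gripper is clear. I'll hand in.

```bash
python3 -c "
from h import *
st(); print(close_job())"
```

```text
t 12.8 p [376.4  87.4 326.8] yaw 0.434 down [-0.    -0.002 -1.   ] F [1.3 0.5 0.4] M [ 0.01  0.02 -0.  ] op 0.798 q6 [ 0.12 -0.26  2.03 -0.    1.38 -0.32]
the job is handed in; nothing more can be done
None
```

The burr carrier is in the grinder's mouth, fully home and let go, and the job was handed in at 12.8 s; no verdict was reported.

- **What I did:** I picked the carrier up by its grip bar, carried it over the small grinder and lowered it onto the key. I then turned it anticlockwise under light pressure, about 4 to 9 N. The notch dropped over the key at a carrier yaw of about 0.44 rad.
- **Seating:** The carrier sank 6.8 mm below where it first touched the key, against 7 mm expected, and then met a light reaction of about 4 N.
- **Last look:** Both cameras show the flange level on the collar's rim and centred to about 1 mm. The gripper is open and well clear, and its force reading is near zero.
- **Did not agree or was not checked:**
  - The side camera's numerical fit of the mouth was about 6 mm off in y. The collar's wall confused that fit, so I used the top view and contact instead.
  - The same script stopped with an error before its bore and flange fits ran.
  - I did not re-measure the other things on the counter, but no move showed contact with them.

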